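Lock a glued lamp stand into the drying jig

ROBOT

A 6-joint arm with a two-finger parallel gripper is mounted at the origin on the work surface. World frame = base frame: x ahead of the robot, y to its left, z up, the work surface at z = 0. Lengths are in m, angles in rad, forces in N, time in s.
With the tool pointing down it reaches from about 0.275 to 0.975 m from the base axis. Payload 8.4 kg.
Tool frame: the origin (TCP) lies on the centre line of the jaws, within the pads' length; the fingertips stand 19 mm ahead of it and the grasp point (between the pads) is the TCP; z points along the fingers, y is the line along which they close (so a half turn about z gives the same grasp; the last joint's range is limited). The gripper opens to 92 mm and grips with 3 to 60 N. Pads are 20 mm wide; open, the fingers measure 128 mm over their backs; the gripper's body (75 mm by 189 mm) begins 69 mm behind the grasp point.
Start: joints at [1.149, 0.353, 1.633, -0, 1.155, -0.002], TCP at [0.255, 0.571, 0.212] pointing down, gripper open.
Joint ranges: [-2.63, 2.63], [-0.92, 2.1], [0.06, 2.66], [-1.3, 4.44], [0, 2.69], [-3.02, 3.02]. Speed limits (rad/s): [2.22, 2.22, 2.79, 3.14, 3.14, 3.14].

INTERFACE

Orientations are given as a 3x3 rotation matrix whose columns are the frame's x, y, z axes.
In Python, from station import get_obs, grab_frame, camera_model, hand_in gives the robot as it stands.
- The arm moves only by the tool drive_tool, never from a script. Its argument "motion" is a list of rows, each an object of numbers: "claw": the opening, from -1 (shut) to 1 (fully open); "tx", "ty", "tz": the shift along the tool's x, y, z each as a share of 0.1 m, from -1 to 1; "roll": the turn about the tool's z as a share of 180 degrees, from -1 to 1. A call has 1 to 5 rows; each row is the pose to reach, as a shift and turn from the pose commanded when the call began, along the tool's axes at that moment, turning the shorter way round; what a row does not reach only later rows make up. A row lasts 1/12 s, in which the tool goes at most 41.7 mm and 7.16 degrees, less where a joint would pass 70% of its speed; a pose out of reach is approached as far as the arm can. A call with a number of a shift or a turn outside -1 to 1 is refused whole. A call with a gripper value outside its range is refused whole. The fingers move at their own pace and stop on an object; the grip force is fixed at half the most. Time passes only in rows, so rows that repeat a pose let the fingers close. It gives the time, the measured TCP pose, the force, the opening and the grip force at its end, in the units of the state.
- get_obs(): the state, without advancing time (a new reading comes with each control period).
- grab_frame(name): name is "side" or "top" or "wrist"; returns the picture (420x560x3 uint8, blue, green, red); there is no depth.
- camera_model(name): a dict with "fx", "fy", "cx", "cy" (pixels), "k1" (the pictures are not rectified: a ray, as slopes to the right and down, at radius r is drawn at 1 + k1 r^2 times it, then the intrinsics apply), "world_to_cam" (4x4, takes a point from world to camera coordinates); the wrist camera has in their place "hand_eye" (4x4, takes a point from camera to tool coordinates, whose origin is the TCP and whose axes are the flange's). Camera axes: x right, y up, looking along -z (the intrinsics and any distortion apply to the point x, -y, -z); pixel columns grow to the right and rows downward; lengths in m; the calibration is good to about 2 mm. A picture is of the moment at which its call begins: read the wrist's pose just before it. camera_model takes no time and is no camera call.
- hand_in(): hands the job in; it is judged then, once.
The state is a dict: "time": time; "q": joint angles; "qvel": joint speeds; "tau": joint torques, N m; "position": TCP position; "eef_rot": TCP orientation; "contact_force": force on the tool from outside, world axes, zero at the start; "moment": the same for the moment, N m; "width": opening from 0.0 (shut) to 1.0 (fully open); "grasp_force": force on a finger pad.
Only numpy, scipy, OpenCV 4.12 (cv2) and the standard library are available. Lean on these libraries where they do the work, as an engineer would, in place of code of your own. Each camera call takes 0.05 s, during which the arm holds its last target. There are 200 camera calls.

TASK

Put the wooden lamp stand away in the drying jig: slide its foot in from the open end, under the two overhanging lips with the stem travelling along the slot, until it is fully home against the end stop. Then lay the loose square batten across the slot behind it, down in the two notches on top of the jig, about centred, so that the stand is locked in. Let go of both and leave the cardboard tubes, the can and the paper cup standing where they are.

Things in the scene. Friction and masses are not known exactly. Their poses are not given: they have to be found in the camera images.
- jig: Drying jig fixed to the table, plywood and wood, 290 (x) x 140 (y) x 54 tall. Origin: centre of its underside. x axis: along the slide, from the open end (-x, robot's side) to the end stop (+x); z up. Turned up to 0.3 rad. Dark base board 8 thick, x -145 to 145, bare at the near end (x -145 to -67). End stop: face at x 131, 126 wide, top at z 36.
- jig_mouth (a point): Mouth of the channel, at (-35, 0, 8) in the jig's frame, on the board. From here to the end stop: channel 98 wide between side rails; over it two lips overhang inwards, leaving a slot 40 wide along the middle. Lips: underside 20 above the board (z 28), top z 36. In front of the mouth two lead-in blocks (x -67 to -33, z 8 to 28) narrow the way from 116 to 98.
- jig_home (a point): Point on the jig's board, at (76, 0, 8) in the jig's frame, axes as the jig: where the origin of the lamp stand lies when its foot touches the end stop.
- jig_saddle (a point): Midway between the two notches, on the level of the lips' top: (0, 0, 36) in the jig's frame, axes as the jig. The batten's underside centre goes here. Each notch: two cheeks 10 x 22 x 18 tall (top z 54) on a lip, at y 40 to 62 (and -40 to -62), gap of 28 between them (x -14 to 14). The stem of a stand that is home is 76 beyond (centre to centre).
- lamp: Lamp stand, loose, about 0.2 to 0.4 kg: rectangular wooden foot 110 (x) x 90 (y) x 12 thick, with a square stem 22 x 22 upright in its middle, from 12 to 97 above the underside, and a brass nipple 14 diameter on top up to 107. Origin: centre of the foot's underside; z up the stem. Fits the channel only lengthways (either way round).
- bar: Loose square wooden batten, 170 (x) x 20 x 20, about 0.06 kg. Origin: centre of one long face, the underside at the start. x axis along its length. Starts lying on the table.
- bar_center (a point): Centre of the batten, 10 above its underside.
- tube1: Standing open cardboard tube, 44 diameter, 95 tall, a bystander, loose; origin at the centre of its underside.
- tube2: Standing open cardboard tube, 44 diameter, 75 tall, a bystander, loose; origin at the centre of its underside.
- can: Standing drink can, 60 diameter, 110 tall, a bystander, loose; origin at the centre of its underside.
- cup1: White paper cup, about 72 diameter, 95 tall, on the robot's side, a bystander, loose; origin at the centre of its underside.
Things that resemble listed ones, but are neither listed nor needed, are in the scene too. Several things have the shape of the bar; the one meant has the colours described above.

How it is judged:
On the way:
1. the lamp stand is fully home under the lips, against the end stop (x of lamp in the frame of jig_home between -0.01 and 0.006 m and y of lamp in the frame of jig_home between -0.008 and 0.008 m and z of lamp in the frame of jig_home between -0.003 and 0.005 m and angle between the x axis of lamp and the x axis of jig, either way round below 0.12 rad and angle between lamp's own z axis and vertical below 0.08 rad), for 0.2 s.
At the end, for the whole second after the job is handed in: The lamp stand stands in the jig, its foot under the lips and within 10 mm of the end stop, and the batten lies level in both notches across the slot (on the lips, within 20 mm of centred along its length); both are released and at rest (all of step 1 and x of bar_center in the frame of jig_saddle between -0.008 and 0.008 m and y of bar_center in the frame of jig_saddle between -0.02 and 0.02 m and z of bar_center in the frame of jig_saddle between 0.006 and 0.014 m and angle between the x axis of bar and the y axis of jig, either way round below 0.12 rad and linear speed of each of lamp, bar below 0.01 m/s); the robot touches nothing.
It fails at once if a cardboard tube is moved by more than 30 mm or knocked over (distance of any of tube1, tube2 from where it was at the start of the episode above 0.03 m or angle between any of tube1, tube2's own z axis and vertical above 0.5 rad).
It fails at once if the can is moved by more than 30 mm or knocked over (distance of can from where it was at the start of the episode above 0.03 m or angle between can's own z axis and vertical above 0.5 rad).
It fails at once if the paper cup is moved by more than 30 mm or knocked over (distance of cup1 from where it was at the start of the episode above 0.03 m or angle between cup1's own z axis and vertical above 0.5 rad).
It also fails if it takes over 69 s, if anything falls off the work surface, if the arm or the gripper's body presses on something with over 40 N, if the wrist force passes 120 N, or if a joint passes its speed limit or range.

## Working session

There is one attempt and no reset: what is moved stays moved. The work goes in short steps, Python scripts to look and compute and a tool call to move; the robot and the scene stay as the last step left them, time stands still between calls to the robot, and variables do not carry over. Pictures are saved under pics/ and viewed, at most 10 in all, crops included, and the job is handed in when it is done.

Besides the shell and the picture viewer there is one more tool, called in YAML: its name, and indented under it one key for each argument. drive_tool: Moves the arm, as the interface text tells. Its arguments: {"type":"object","properties":{"motion":{"type":"array"}},"required":["motion"]}

```bash
mkdir -p pics; ls; python3 - <<'E'
from station import *
import cv2,json
for n in("top","side"):
    cv2.imwrite(f"pics/{n}0.png",grab_frame(n))
    m=camera_model(n);print(n,m)
print(camera_model("wrist"));o=get_obs();print(o)
E
```

```text
pics
top {'fx': 510.8454705609249, 'fy': 510.8454705609249, 'cx': 276.92536979734734, 'cy': 217.2392796225939, 'k1': -0.001052806693656153, 'world_to_cam': array([[ 1.03254533e-03, -9.99983819e-01, -5.59421046e-03,
         2.95181410e-02],
       [ 9.83792718e-01,  1.27158330e-05,  1.79309476e-01,
        -5.11623636e-01],
       [-1.79306503e-01, -5.68868867e-03,  9.83776812e-01,
        -1.29701631e+00],
       [ 0.00000000e+00,  0.00000000e+00,  0.00000000e+00,
         1.00000000e+00]])}
side {'fx': 500.8850853678431, 'fy': 500.8850853678431, 'cx': 284.18883216251123, 'cy': 205.81400681876642, 'k1': -0.18448899508640465, 'world_to_cam': array([[ 0.99582403, -0.08944336, -0.01828627, -0.49537002],
       [ 0.06356706,  0.53556549,  0.84209788, -0.07952282],
       [-0.06552657, -0.8397437 ,  0.53901464, -1.17589782],
       [ 0.        ,  0.        ,  0.        ,  1.        ]])}
{'fx': 338.46772524757324, 'fy': 338.46772524757324, 'cx': 278.85845731878277, 'cy': 203.38972712946793, 'k1': -0.07368827923977805, 'hand_eye': array([[ 6.82793344e-04,  9.70572464e-01,  2.40808275e-01,

[... 368 characters left out ...]
507e-05,
        1.15517404e+00, -2.37380789e-03]), 'qvel': array([-0.00019655, -0.00124099, -0.00242358, -0.00085797,  0.00105858,
        0.00094992]), 'tau': array([-1.04318155e-03, -5.94904304e+01, -3.34930050e+01,  6.98813377e-02,
        1.83008186e-02, -4.66032213e-05]), 'position': array([0.2545406 , 0.57034569, 0.21184423]), 'eef_rot': array([[-9.13154574e-01,  4.07613099e-01, -5.34751818e-04],
       [ 4.07613447e-01,  9.13153934e-01, -1.08230313e-03],
       [ 4.71497946e-05, -1.20628208e-03, -9.99999271e-01]]), 'contact_force': array([ 0.25115631, -0.09630635,  0.18913263]), 'moment': array([-0.08558525,  0.02838944, -0.03957362]), 'grasp_force': 0.0, 'width': 1.0027894210067794}
```

View pics/top0.png

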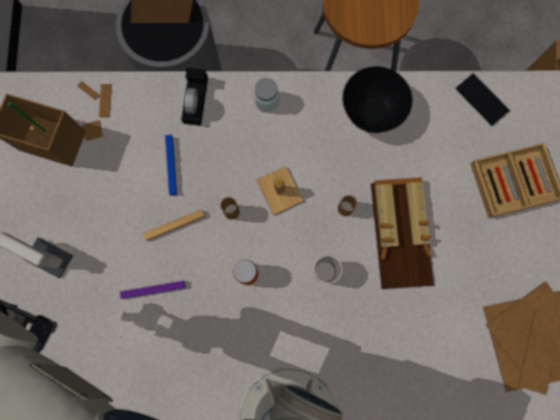

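View pics/side0.png

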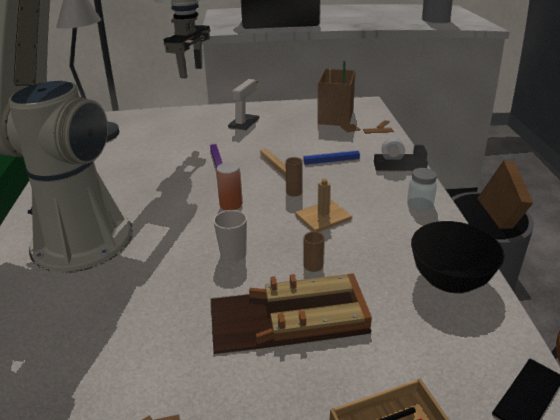

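The top view shows the bar at about (173,225), the lamp at (280,190), and the jig at (403,233) with its open end facing down. The tubes are at (230,208) and (347,206), the can at (245,271), and the cup at (328,270).

```bash
cat > h.py <<'E'
import numpy as np,cv2
from station import *
def ray(n,uv):
    m=camera_model(n);p=np.array([(uv[0]-m['cx'])/m['fx'],(uv[1]-m['cy'])/m['fy']])
    s=p.copy()
    for _ in range(20): s=p/(1+m['k1']*(s@s))
    d=np.array([s[0],-s[1],-1.])
    if n=='wrist':
        o=get_obs();T=np.eye(4);T[:3,:3]=o['eef_rot'];T[:3,3]=o['position'];C=T@m['hand_eye']
    else: C=np.linalg.inv(m['world_to_cam'])
    return C[:3,3],C[:3,:3]@d
def onz(n,uv,z):
    c,d=ray(n,uv);return c+d*(z-c[2])/d[2]
def two(a,ua,b,ub):
    c1,d1=ray(a,ua);c2,d2=ray(b,ub)
    s=np.linalg.lstsq(np.c_[d1,-d2],c2-c1,rcond=None)[0]
    p,q=c1+d1*s[0],c2+d2*s[1];return (p+q)/2,np.linalg.norm(p-q)
def blobs(im,lo,hi,box,amin=60):
    m=cv2.inRange(cv2.cvtColor(im,cv2.COLOR_BGR2HSV),lo,hi);k=np.zeros_like(m);x0,y0,x1,y1=box;k[y0:y1,x0:x1]=m[y0:y1,x0:x1]
    cs=cv2.findContours(k,cv2.RETR_EXTERNAL,cv2.CHAIN_APPROX_NONE)[0]
    return [c for c in cs if cv2.contourArea(c)>amin],k
E
python3 - <<'E'
from h import *
im=cv2.imread('pics/top0.png');hsv=cv2.cvtColor(im,cv2.COLOR_BGR2HSV)
for p in [(173,225),(270,190),(285,200),(403,260),(388,215),(403,210),(150,160)]: print(p,hsv[p[1],p[0]])
for nm,box,z,lo in [('bar',(130,200,215,250),.02,(8,90,90)),('lamp',(245,160,310,220),.012,(8,90,90)),('jig',(360,165,445,300),.02,(0,80,20))]:
    for c in blobs(im,lo,(30,255,255),box)[0]:
        q=np.array([onz('top',p[0],z)[:2] for p in c.astype(float)],np.float32)*1000
        r=cv2.minAreaRect(q);print(nm,cv2.contourArea(c),r);print(cv2.boxPoints(cv2.minAreaRect(c)).round(1).tolist())
for nm,uv,z in [('tube1',(230,206),.085),('tube2',(347,204),.085),('can',(246,271),.11),('cup',(328,270),.095)]: print(nm,onz('top',uv,z).round(3))
a=cv2.resize(im[160:300,365:445],None,fx=4,fy=4,interpolation=cv2.INTER_CUBIC)
b=cv2.resize(im[155:225,240:315],None,fx=4,fy=4,interpolation=cv2.INTER_CUBIC)
c=np.zeros((560,640,3),np.uint8);c[:,:320]=a;c[:280,330:630]=b;cv2.imwrite('pics/c1.png',c)
E
```

```text
(173, 225) [ 17 135 161]
(270, 190) [ 17 132 158]
(285, 200) [ 17 132 155]
(403, 260) [ 11 191  52]
(388, 215) [ 20 117 135]
(403, 210) [ 12 197  53]
(150, 160) [ 11  18 153]
bar 426.0 ((496.5306701660156, 306.8478698730469), (21.693519592285156, 168.4476318359375), 23.276119232177734)
[[142.6999969482422, 233.1999969482422], [201.1999969482422, 208.6999969482422], [204.1999969482422, 216.0], [145.6999969482422, 240.5]]
lamp 1200.5 ((593.3026733398438, 23.289501190185547), (109.30425262451172, 88.78457641601562), 25.435333251953125)
[[256.20001220703125, 179.1999969482422], [285.70001220703125, 165.39999389648438], [302.5, 201.0], [273.0, 214.8000030517578]]
jig 5351.5 ((478.3693542480469, -305.1918640136719), (290.8812255859375, 142.54563903808594), 4.35339879989624)
[[370.20001220703125, 180.60000610351562], [423.29998779296875, 174.6999969482422], [435.3999938964844, 283.70001220703125], [382.29998779296875, 289.6000061035156]]
tube1 [0.534 0.15  0.085]
tube2 [ 0.539 -0.15   0.085]
can [0.366 0.105 0.11 ]
cup [ 0.369 -0.098  0.095]
```

View pics/c1.png

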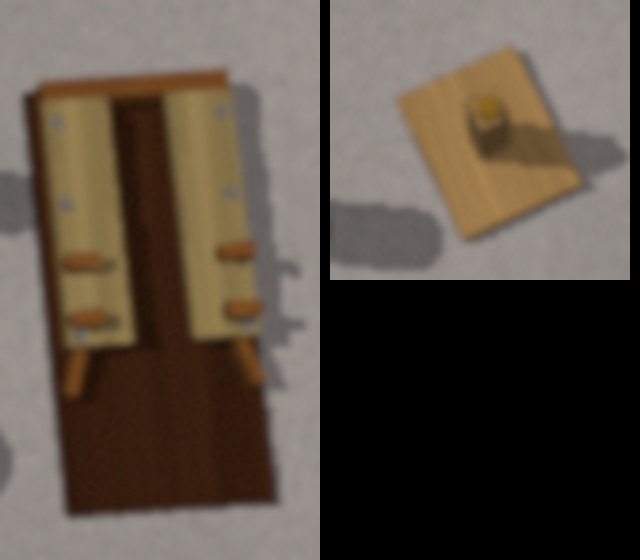

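Checks: the lamp rectangle measures 109x89 mm and the jig 291x143, which match the given sizes. The lamp is at (0.593, 0.023) with its x axis at 25°. The bar is at (0.497, 0.307) with its grip direction at 23°. The jig sits at about (0.478, -0.305), turned about 5°. I'll move over the lamp now.

drive_tool:
  motion:
    - {"claw": 1, "tx": -0.886, "ty": -0.603, "tz": 0, "roll": 0}
    - {"claw": 1, "tx": -0.886, "ty": -0.603, "tz": 0, "roll": 0}
    - {"claw": 1, "tx": -0.886, "ty": -0.603, "tz": 0, "roll": 0}
    - {"claw": 1, "tx": -0.886, "ty": -0.603, "tz": 0, "roll": 0}

```text
time: 0.43
position: [0.3126, 0.4757, 0.212]
eef_rot: [[-0.912, 0.41, -0.0], [0.41, 0.912, -0.003], [-0.001, -0.002, -1.0]]
contact_force: [0.8, -0.7, -0.9]
width: 1.0
grasp_force: 0.0
```

drive_tool:
  motion:
    - {"claw": 1, "tx": -0.886, "ty": -0.603, "tz": 0, "roll": 0}
    - {"claw": 1, "tx": -0.886, "ty": -0.603, "tz": 0, "roll": 0}
    - {"claw": 1, "tx": -0.886, "ty": -0.603, "tz": 0, "roll": 0}
    - {"claw": 1, "tx": -0.886, "ty": -0.603, "tz": 0, "roll": 0}

```text
time: 0.77
position: [0.3688, 0.3854, 0.2123]
eef_rot: [[-0.912, 0.41, 0.0], [0.41, 0.912, -0.002], [-0.001, -0.001, -1.0]]
contact_force: [0.2, 0.0, 0.0]
width: 0.997
grasp_force: 0.0
```

drive_tool:
  motion:
    - {"claw": 1, "tx": -0.886, "ty": -0.603, "tz": 0, "roll": 0}
    - {"claw": 1, "tx": -0.886, "ty": -0.603, "tz": 0, "roll": 0}
    - {"claw": 1, "tx": -0.886, "ty": -0.603, "tz": 0, "roll": 0}
    - {"claw": 1, "tx": -0.886, "ty": -0.603, "tz": 0, "roll": 0}

```text
time: 1.1
position: [0.4253, 0.2949, 0.2124]
eef_rot: [[-0.912, 0.41, 0.0], [0.41, 0.912, -0.001], [-0.001, -0.001, -1.0]]
contact_force: [-1.0, 1.0, -0.2]
width: 1.001
grasp_force: 0.0
```

drive_tool:
  motion:
    - {"claw": 1, "tx": -0.886, "ty": -0.603, "tz": 0, "roll": 0}
    - {"claw": 1, "tx": -0.886, "ty": -0.603, "tz": 0, "roll": 0}
    - {"claw": 1, "tx": -0.886, "ty": -0.603, "tz": 0, "roll": 0}
    - {"claw": 1, "tx": -0.886, "ty": -0.603, "tz": 0, "roll": 0}

```text
time: 1.43
position: [0.4819, 0.2042, 0.2124]
eef_rot: [[-0.912, 0.41, 0.001], [0.41, 0.912, -0.001], [-0.001, -0.0, -1.0]]
contact_force: [0.2, 0.5, -0.4]
width: 1.0
grasp_force: 0.0
```

drive_tool:
  motion:
    - {"claw": 1, "tx": -0.886, "ty": -0.603, "tz": 0, "roll": 0.1}
    - {"claw": 1, "tx": -0.886, "ty": -0.603, "tz": 0, "roll": 0.1}
    - {"claw": 1, "tx": -0.886, "ty": -0.603, "tz": 0, "roll": 0.1}
    - {"claw": 1, "tx": -0.886, "ty": -0.603, "tz": 0, "roll": 0.1}

```text
time: 1.77
position: [0.5385, 0.1133, 0.2124]
eef_rot: [[-0.738, 0.674, 0.001], [0.674, 0.738, -0.0], [-0.001, 0.0, -1.0]]
contact_force: [0.5, 0.6, -0.0]
width: 1.001
grasp_force: 0.0
```

```bash
python3 - <<'E'
from h import *
im=grab_frame('wrist');cv2.imwrite('pics/w1.png',im)
for c in blobs(im,(8,90,90),(30,255,255),(0,0,560,420),500)[0]:
    q=np.array([onz('wrist',p[0],.012)[:2] for p in c.astype(float)],np.float32)*1000
    print(cv2.contourArea(c),cv2.boundingRect(c),cv2.minAreaRect(q))
E
```

```text
5289.5 (202, 215, 110, 89) ((595.1787719726562, 22.877399444580078), (108.77383422851562, 101.11913299560547), 25.65342140197754)
1855.0 (288, 140, 49, 50) ((548.3377685546875, 154.03756713867188), (53.234283447265625, 54.307518005371094), 48.18611145019531)
561.5 (142, 13, 55, 66) ((352.97686767578125, 128.81082153320312), (48.909122467041016, 65.37814331054688), 53.58275604248047)
2064.0 (350, 0, 69, 108) ((507.2077331542969, 288.2330322265625), (20.243610382080078, 119.53533172607422), 23.32037925720215)
```

View pics/w1.png

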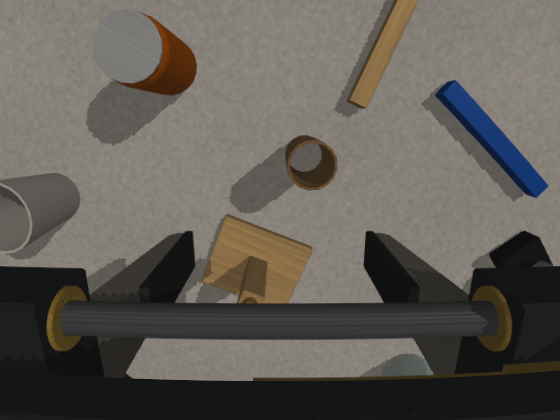

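The wrist view agrees: foot at 25.6°, bar at 23.3°, and the space around the stem is clear. Next I'll align over the lamp and check.

drive_tool:
  motion:
    - {"claw": 1, "tx": -1, "ty": -0.292, "tz": 0, "roll": 0.123}
    - {"claw": 1, "tx": -1, "ty": -0.292, "tz": 0, "roll": 0.123}
    - {"claw": 1, "tx": -1, "ty": -0.292, "tz": 0, "roll": 0.123}
    - {"claw": 1, "tx": -1, "ty": -0.292, "tz": 0, "roll": 0.123}
    - {"claw": 1, "tx": -1, "ty": -0.292, "tz": 0, "roll": 0.123}

```text
time: 2.23
position: [0.5909, 0.0275, 0.212]
eef_rot: [[-0.436, 0.9, -0.001], [0.9, 0.436, 0.001], [0.001, -0.001, -1.0]]
contact_force: [0.1, -0.3, -0.0]
width: 1.003
grasp_force: 0.0
```

drive_tool:
  motion:
    - {"claw": 1, "tx": 0, "ty": 0, "tz": 0.1, "roll": 0}
    - {"claw": 1, "tx": 0, "ty": 0, "tz": 0.1, "roll": 0}

```text
time: 2.4
position: [0.5894, 0.0281, 0.2006]
eef_rot: [[-0.439, 0.899, -0.003], [0.899, 0.439, 0.0], [0.002, -0.002, -1.0]]
contact_force: [-0.6, 0.4, -0.1]
width: 1.003
grasp_force: 0.0
```

drive_tool:
  motion:
    - {"claw": 1, "tx": -0.065, "ty": 0.02, "tz": 0.8, "roll": 0}
    - {"claw": 1, "tx": -0.065, "ty": 0.02, "tz": 0.8, "roll": 0}
    - {"claw": 1, "tx": -0.065, "ty": 0.02, "tz": 0.8, "roll": 0}

```text
time: 2.65
position: [0.5906, 0.0223, 0.116]
eef_rot: [[-0.438, 0.899, -0.01], [0.899, 0.438, -0.0], [0.004, -0.01, -1.0]]
contact_force: [-2.5, -0.6, -1.5]
width: 0.999
grasp_force: 0.0
```

drive_tool:
  motion:
    - {"claw": 1, "tx": 0, "ty": 0, "tz": 0.53, "roll": 0}
    - {"claw": 1, "tx": 0, "ty": 0, "tz": 0.53, "roll": 0}
    - {"claw": 1, "tx": 0, "ty": 0, "tz": 0.53, "roll": 0}

```text
time: 2.9
position: [0.5931, 0.0219, 0.0676]
eef_rot: [[-0.437, 0.9, -0.006], [0.9, 0.437, -0.0], [0.002, -0.005, -1.0]]
contact_force: [-0.7, -0.8, 0.1]
width: 1.0
grasp_force: 0.0
```

drive_tool:
  motion:
    - {"claw": -1, "tx": 0, "ty": 0, "tz": 0, "roll": 0}
    - {"claw": -1, "tx": 0, "ty": 0, "tz": 0, "roll": 0}
    - {"claw": -1, "tx": 0, "ty": 0, "tz": 0, "roll": 0}
    - {"claw": -1, "tx": 0, "ty": 0, "tz": 0, "roll": 0}
    - {"claw": -1, "tx": 0, "ty": 0, "tz": 0, "roll": 0}

```text
time: 3.32
position: [0.5964, 0.0212, 0.0708]
eef_rot: [[-0.435, 0.9, 0.002], [0.9, 0.435, 0.0], [-0.001, 0.002, -1.0]]
contact_force: [-0.1, -0.4, 0.5]
width: 0.66
grasp_force: 0.0
```

drive_tool:
  motion:
    - {"claw": -1, "tx": 0, "ty": 0, "tz": 0, "roll": 0}
    - {"claw": -1, "tx": 0, "ty": 0, "tz": 0, "roll": 0}
    - {"claw": -1, "tx": 0, "ty": 0, "tz": 0, "roll": 0}
    - {"claw": -1, "tx": 0, "ty": 0, "tz": 0, "roll": 0}
    - {"claw": -1, "tx": 0, "ty": 0, "tz": 0, "roll": 0}

```text
time: 3.73
position: [0.5957, 0.0212, 0.0694]
eef_rot: [[-0.435, 0.9, -0.0], [0.9, 0.435, -0.0], [0.0, -0.0, -1.0]]
contact_force: [0.6, -0.2, -0.4]
width: 0.296
grasp_force: 0.0
```

drive_tool:
  motion:
    - {"claw": -1, "tx": 0, "ty": 0, "tz": 0, "roll": 0}
    - {"claw": -1, "tx": 0, "ty": 0, "tz": 0, "roll": 0}
    - {"claw": -1, "tx": 0, "ty": 0, "tz": 0, "roll": 0}
    - {"claw": -1, "tx": 0, "ty": 0, "tz": 0, "roll": 0}
    - {"claw": -1, "tx": 0, "ty": 0, "tz": 0, "roll": 0}

```text
time: 4.15
position: [0.5957, 0.0212, 0.0694]
eef_rot: [[-0.435, 0.9, 0.0], [0.9, 0.435, -0.0], [-0.0, 0.0, -1.0]]
contact_force: [0.2, 0.0, -1.6]
width: 0.236
grasp_force: 30.0
```

drive_tool:
  motion:
    - {"claw": -1, "tx": 0, "ty": 0, "tz": -0.15, "roll": 0}
    - {"claw": -1, "tx": 0, "ty": 0, "tz": -0.35, "roll": 0}
    - {"claw": -1, "tx": 0, "ty": 0, "tz": -0.6, "roll": 0}
    - {"claw": -1, "tx": 0, "ty": 0, "tz": -0.8, "roll": 0}
    - {"claw": -1, "tx": 0, "ty": 0, "tz": -0.8, "roll": 0}

```text
time: 4.57
position: [0.5978, 0.0213, 0.1532]
eef_rot: [[-0.435, 0.9, 0.005], [0.9, 0.435, 0.0], [-0.002, 0.005, -1.0]]
contact_force: [0.7, 1.0, -2.9]
width: 0.233
grasp_force: 30.0
```

drive_tool:
  motion:
    - {"claw": -1, "tx": 0, "ty": 0, "tz": -0.25, "roll": 0}
    - {"claw": -1, "tx": 0, "ty": 0, "tz": -0.5, "roll": 0}
    - {"claw": -1, "tx": 0, "ty": 0, "tz": -0.6, "roll": 0}
    - {"claw": -1, "tx": 0, "ty": 0, "tz": -0.6, "roll": 0}
    - {"claw": -1, "tx": 0, "ty": 0, "tz": -0.6, "roll": 0}

```text
time: 4.98
position: [0.5954, 0.0212, 0.2085]
eef_rot: [[-0.435, 0.9, -0.0], [0.9, 0.435, -0.0], [0.0, -0.0, -1.0]]
contact_force: [-1.0, 0.0, -2.4]
width: 0.233
grasp_force: 30.0
```

```bash
python3 - <<'E'
from h import *
o=get_obs();print(o['position'],o['width'],o['grasp_force'],o['contact_force'])
im=cv2.imread('pics/top0.png')
# lips (yellowish, hue>=16) at z=.036
cs,_=blobs(im,(16,60,90),(30,255,255),(365,165,445,300),100)
for c in cs:
    q=np.array([onz('top',p[0],.036)[:2] for p in c.astype(float)],np.float32)*1000
    print('lip',cv2.contourArea(c),cv2.boundingRect(c),cv2.minAreaRect(q))
# base board corners (crop px/4+offset), z=.008, and end-stop top corners z=.036
f=lambda x,y,z:(onz('top',(365+(x-1.5)/4,160+(y-1.5)/4),z)*1000).round(1)
print('near corners',f(68,515,8e-3),f(277,503,8e-3)); print('stop far top',f(38,83,.036),f(228,70,.036))
print('slot L',f(110,100,.036),f(135,345,.036),'R',f(163,95,.036),f(193,340,.036))
E
```

```text
[0.59540038 0.02119651 0.20846371] 0.23271490397635394 29.992331564426422 [-0.9849322   0.03561324 -2.4411001 ]
lip 954.0 (375, 184, 24, 64) ((520.087646484375, -260.0475769042969), (170.20640563964844, 46.704002380371094), 3.4982426166534424)
lip 924.0 (405, 182, 25, 63) ((525.976318359375, -342.7747802734375), (170.26788330078125, 46.475669860839844), 4.4284186363220215)
near corners [ 328.  -246.2    8. ] [ 335.9 -384.1    8. ]
stop far top [ 614.  -230.8   36. ] [ 623.  -358.5   36. ]
slot L [ 602.3 -278.6   36. ] [ 437.2 -288.4   36. ] R [ 605.7 -314.2   36. ] [ 440.5 -326.5   36. ]
```

The lamp is held at width 22 mm. The refined jig pose is origin (0.475, -0.305), turned 3.9°. I'll carry the lamp high to the open end.

drive_tool:
  motion:
    - {"claw": -1, "tx": -0.12, "ty": -0.22, "tz": 0, "roll": 0}
    - {"claw": -1, "tx": -0.3, "ty": -0.55, "tz": 0, "roll": 0}
    - {"claw": -1, "tx": -0.49, "ty": -0.903, "tz": 0, "roll": 0}
    - {"claw": -1, "tx": -0.49, "ty": -0.903, "tz": 0, "roll": 0}

```text
time: 5.32
position: [0.5304, -0.0659, 0.2067]
eef_rot: [[-0.434, 0.901, -0.007], [0.901, 0.434, -0.002], [0.002, -0.007, -1.0]]
contact_force: [-0.1, 0.5, -2.6]
width: 0.242
grasp_force: 30.0
```

drive_tool:
  motion:
    - {"claw": -1, "tx": -0.17, "ty": -0.31, "tz": 0, "roll": 0}
    - {"claw": -1, "tx": -0.33, "ty": -0.61, "tz": 0, "roll": 0}
    - {"claw": -1, "tx": -0.49, "ty": -0.903, "tz": 0, "roll": 0}

```text
time: 5.57
position: [0.4737, -0.1461, 0.2073]
eef_rot: [[-0.436, 0.9, -0.003], [0.9, 0.436, 0.001], [0.002, -0.002, -1.0]]
contact_force: [-0.1, -0.4, -2.6]
width: 0.236
grasp_force: 30.0
```

drive_tool:
  motion:
    - {"claw": -1, "tx": -0.17, "ty": -0.31, "tz": 0, "roll": 0}
    - {"claw": -1, "tx": -0.33, "ty": -0.61, "tz": 0, "roll": 0}
    - {"claw": -1, "tx": -0.49, "ty": -0.903, "tz": 0, "roll": 0}

```text
time: 5.82
position: [0.4136, -0.2296, 0.2075]
eef_rot: [[-0.435, 0.9, -0.003], [0.9, 0.435, 0.001], [0.002, -0.002, -1.0]]
contact_force: [0.7, -0.5, -3.0]
width: 0.237
grasp_force: 30.0
```

drive_tool:
  motion:
    - {"claw": -1, "tx": -0.17, "ty": -0.31, "tz": 0, "roll": 0.03}
    - {"claw": -1, "tx": -0.33, "ty": -0.61, "tz": 0, "roll": 0.06}
    - {"claw": -1, "tx": -0.49, "ty": -0.903, "tz": 0, "roll": 0.09}
    - {"claw": -1, "tx": -0.49, "ty": -0.903, "tz": 0, "roll": 0.122}
    - {"claw": -1, "tx": -0.49, "ty": -0.903, "tz": 0, "roll": 0.122}

```text
time: 6.23
position: [0.354, -0.313, 0.2076]
eef_rot: [[-0.059, 0.998, -0.002], [0.998, 0.059, 0.002], [0.002, -0.002, -1.0]]
contact_force: [-0.2, -0.6, -2.7]
width: 0.237
grasp_force: 30.0
```

```bash
python3 - <<'E'
from h import *
o=get_obs();print(o['position'],o['eef_rot'].round(3).tolist(),o['width'])
cv2.imwrite('pics/side1.png',cv2.resize(grab_frame('side')[120:400,150:450],None,fx=2,fy=2))
E
```

```text
[ 0.35397375 -0.31300524  0.20762373] [[-0.059, 0.998, -0.002], [0.998, 0.059, 0.002], [0.002, -0.002, -1.0]] 0.2374388684921544
```

View pics/side1.png

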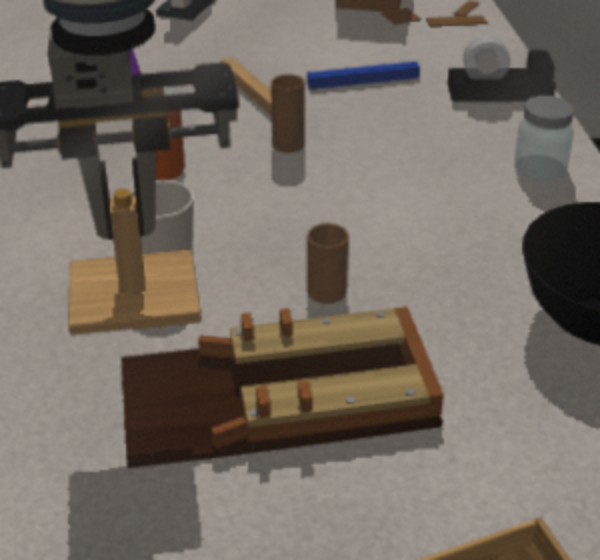

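The lamp hangs level in front of the jig, foot at about (135,290) in the crop, and the board is clear. I'll lower it to just above the board.

drive_tool:
  motion:
    - {"claw": -1, "tx": 0, "ty": 0, "tz": 0.25, "roll": -0.003}
    - {"claw": -1, "tx": 0, "ty": 0, "tz": 0.5, "roll": -0.003}
    - {"claw": -1, "tx": 0, "ty": 0, "tz": 0.75, "roll": -0.003}
    - {"claw": -1, "tx": 0, "ty": 0, "tz": 0.9, "roll": -0.003}
    - {"claw": -1, "tx": 0, "ty": 0, "tz": 0.9, "roll": -0.003}

```text
time: 6.7
position: [0.3543, -0.3096, 0.1158]
eef_rot: [[-0.081, 0.997, -0.005], [0.997, 0.081, 0.005], [0.005, -0.005, -1.0]]
contact_force: [-0.7, 0.3, -2.3]
width: 0.238
grasp_force: 30.0
```

drive_tool:
  motion:
    - {"claw": -1, "tx": 0, "ty": 0, "tz": 0.15, "roll": 0}
    - {"claw": -1, "tx": 0, "ty": 0, "tz": 0.3, "roll": 0}
    - {"claw": -1, "tx": 0, "ty": 0, "tz": 0.37, "roll": 0}
    - {"claw": -1, "tx": 0, "ty": 0, "tz": 0.37, "roll": 0}
    - {"claw": -1, "tx": 0, "ty": 0, "tz": 0.37, "roll": 0}

```text
time: 7.12
position: [0.3561, -0.3122, 0.0828]
eef_rot: [[-0.078, 0.997, -0.0], [0.997, 0.078, 0.0], [0.0, -0.0, -1.0]]
contact_force: [-0.2, 0.2, -1.8]
width: 0.236
grasp_force: 30.0
```

```bash
python3 - <<'E'
from h import *
o=get_obs();print(o['position'],o['eef_rot'].round(3).tolist(),o['contact_force'])
im=grab_frame('side');cv2.imwrite('pics/side2.png',cv2.resize(im[230:370,190:390],None,fx=4,fy=4,interpolation=cv2.INTER_CUBIC))
cv2.imwrite('pics/top2.png',grab_frame('top'))
E
```

```text
[ 0.35612961 -0.31216074  0.08278379] [[-0.078, 0.997, -0.0], [0.997, 0.078, 0.0], [0.0, -0.0, -1.0]] [-0.20054017  0.2145033  -1.81117966]
```

View pics/side2.png

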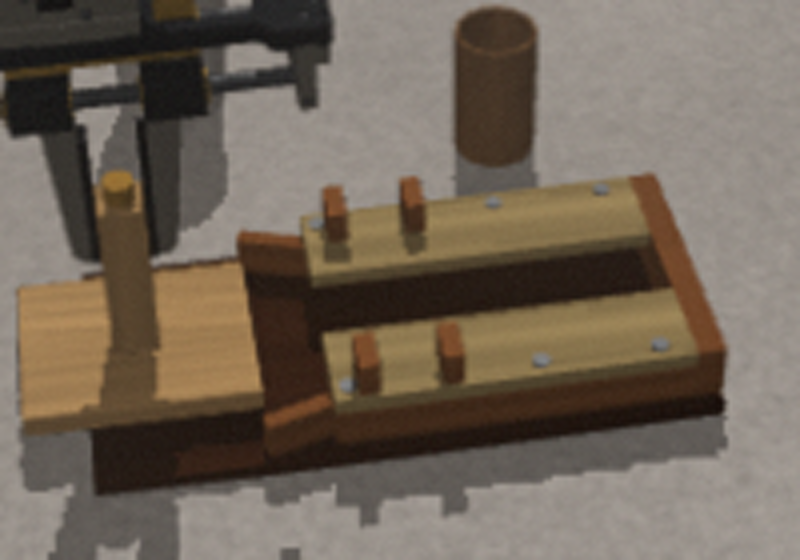

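The foot is in front of the mouth, with its front edge at about (242,262) to (264,392) in the crop. I'll check the alignment by ray casts.

```bash
python3 - <<'E'
from h import *
f=lambda x,y,z:(onz('side',(190+(x-1.5)/4,230+(y-1.5)/4),z)[:2]*1000)
J=np.array([475,-305]);a=np.radians(3.9)
R=np.array([[np.cos(a),np.sin(a)],[-np.sin(a),np.cos(a)]])
for n,p,z in [('foot FL',(242,263),.0254),('foot FR',(264,390),.0254),('foot BL',(18,288),.0254),('foot BR',(22,418),.0254),
 ('lipL in near',(313,288),.036),('lipR in near',(323,333),.036),('lipL in far',(650,247),.036),('lipR in far',(668,291),.036),('lipL out near',(303,217),.036),('lipR out near',(338,410),.036),
 ('stop far L',(655,175),.036),('stop far R',(725,350),.036),('base nr',(97,492),0.0),('base fr',(724,413),0.)]:
    q=f(*p,z);print(n,q.round(1),'jig',(R@(q-J)).round(1))
o=get_obs();print('tcp jig',(R@(o['position'][:2]*1000-J)).round(1))
E
```

```text
foot FL [ 407.7 -264.8] jig [-64.4  44.7]
foot FR [ 414.6 -350.3] jig [-63.4 -41.1]
foot BL [ 299.1 -272. ] jig [-173.3   44.9]
foot BR [ 305.3 -357.6] jig [-172.9  -40.9]
lipL in near [ 440.6 -297.1] jig [-33.8  10.3]
lipR in near [ 443.3 -327.4] jig [-33.2 -20.2]
lipL in far [ 603.6 -287.1] jig [129.5   9.1]
lipR in far [ 605.9 -318.2] jig [129.7 -22. ]
lipL out near [ 438.9 -246.3] jig [-32.  61.]
lipR out near [ 446.6 -375.9] jig [-33.2 -68.8]
stop far L [ 616.7 -234.9] jig [146.1  60.4]
stop far R [ 623.8 -359.4] jig [144.8 -64.4]
base nr [ 336.9 -381.7] jig [-143.   -67.1]
base fr [ 625.3 -364.9] jig [145.9 -70. ]
tcp jig [-118.8    0.3]
```

drive_tool:
  motion:
    - {"claw": -1, "tx": -0.02, "ty": 0.05, "tz": 0.025, "roll": 0.003}
    - {"claw": -1, "tx": -0.02, "ty": 0.15, "tz": 0.025, "roll": 0.003}
    - {"claw": -1, "tx": -0.02, "ty": 0.3, "tz": 0.025, "roll": 0.003}
    - {"claw": -1, "tx": -0.02, "ty": 0.45, "tz": 0.025, "roll": 0.003}
    - {"claw": -1, "tx": -0.02, "ty": 0.45, "tz": 0.025, "roll": 0.003}

```text
time: 7.63
position: [0.4051, -0.3117, 0.0806]
eef_rot: [[-0.068, 0.998, 0.003], [0.998, 0.068, -0.002], [-0.002, 0.003, -1.0]]
contact_force: [0.7, -0.3, -2.3]
width: 0.237
grasp_force: 30.0
```

No contact force, and the foot's front edge is about 20 mm under the lips. I'll continue.

drive_tool:
  motion:
    - {"claw": -1, "tx": 0.01, "ty": 0.2, "tz": 0, "roll": 0}
    - {"claw": -1, "tx": 0.01, "ty": 0.4, "tz": 0, "roll": 0}
    - {"claw": -1, "tx": 0.01, "ty": 0.6, "tz": 0, "roll": 0}
    - {"claw": -1, "tx": 0.01, "ty": 0.8, "tz": 0, "roll": 0}
    - {"claw": -1, "tx": 0.01, "ty": 0.8, "tz": 0, "roll": 0}

```text
time: 8.05
position: [0.4851, -0.3047, 0.0803]
eef_rot: [[-0.069, 0.998, 0.003], [0.998, 0.069, -0.001], [-0.002, 0.003, -1.0]]
contact_force: [-0.7, -1.1, -2.4]
width: 0.235
grasp_force: 30.0
```

drive_tool:
  motion:
    - {"claw": -1, "tx": 0, "ty": 0.15, "tz": 0, "roll": 0}
    - {"claw": -1, "tx": 0, "ty": 0.3, "tz": 0, "roll": 0}
    - {"claw": -1, "tx": 0, "ty": 0.45, "tz": 0, "roll": 0}
    - {"claw": -1, "tx": 0, "ty": 0.55, "tz": 0, "roll": 0}
    - {"claw": -1, "tx": 0, "ty": 0.55, "tz": 0, "roll": 0}

```text
time: 8.47
position: [0.5374, -0.3008, 0.0799]
eef_rot: [[-0.068, 0.998, 0.001], [0.998, 0.068, -0.0], [-0.0, 0.001, -1.0]]
contact_force: [0.5, 0.0, -3.1]
width: 0.241
grasp_force: 30.0
```

drive_tool:
  motion:
    - {"claw": -1, "tx": 0, "ty": 0.03, "tz": 0.015, "roll": 0}
    - {"claw": -1, "tx": 0, "ty": 0.06, "tz": 0.025, "roll": 0}
    - {"claw": -1, "tx": 0, "ty": 0.09, "tz": 0.025, "roll": 0}
    - {"claw": -1, "tx": 0, "ty": 0.11, "tz": 0.025, "roll": 0}
    - {"claw": -1, "tx": 0, "ty": 0.11, "tz": 0.025, "roll": 0}

```text
time: 8.88
position: [0.546, -0.3005, 0.0777]
eef_rot: [[-0.067, 0.998, -0.001], [0.998, 0.067, -0.0], [-0.0, -0.001, -1.0]]
contact_force: [-3.1, -0.9, 4.4]
width: 0.24
grasp_force: 30.0
```

drive_tool:
  motion:
    - {"claw": -1, "tx": 0, "ty": 0.02, "tz": 0, "roll": 0}
    - {"claw": -1, "tx": 0, "ty": 0.03, "tz": 0, "roll": 0}
    - {"claw": -1, "tx": 0, "ty": 0.04, "tz": 0, "roll": 0}
    - {"claw": -1, "tx": 0, "ty": 0.04, "tz": 0, "roll": 0}

```text
time: 9.22
position: [0.5501, -0.3001, 0.0777]
eef_rot: [[-0.067, 0.998, -0.001], [0.998, 0.067, -0.0], [-0.0, -0.001, -1.0]]
contact_force: [-3.5, -1.0, 5.2]
width: 0.237
grasp_force: 30.0
```

drive_tool:
  motion:
    - {"claw": -1, "tx": 0, "ty": 0.01, "tz": 0, "roll": 0}
    - {"claw": -1, "tx": 0, "ty": 0.02, "tz": 0, "roll": 0}
    - {"claw": -1, "tx": 0, "ty": 0.02, "tz": 0, "roll": 0}

```text
time: 9.47
position: [0.5518, -0.2999, 0.0777]
eef_rot: [[-0.067, 0.998, -0.001], [0.998, 0.067, 0.0], [0.0, -0.001, -1.0]]
contact_force: [-5.3, -1.5, 6.5]
width: 0.238
grasp_force: 30.0
```

drive_tool:
  motion:
    - {"claw": -1, "tx": 0, "ty": 0.01, "tz": 0, "roll": 0}
    - {"claw": -1, "tx": 0, "ty": 0.01, "tz": 0, "roll": 0}
    - {"claw": -1, "tx": 0, "ty": 0.01, "tz": 0, "roll": 0}

```text
time: 9.72
position: [0.5519, -0.2999, 0.0778]
eef_rot: [[-0.067, 0.998, -0.002], [0.998, 0.067, 0.0], [0.0, -0.002, -1.0]]
contact_force: [-8.7, -1.8, 9.7]
width: 0.237
grasp_force: 30.0
```

The advance has stopped and Fx is rising, so the foot is against the end stop. I'll release and lift straight up.

drive_tool:
  motion:
    - {"claw": 0.3, "tx": 0, "ty": -0.01, "tz": 0, "roll": 0}
    - {"claw": 0.3, "tx": 0, "ty": -0.01, "tz": 0, "roll": 0}
    - {"claw": 0.3, "tx": 0, "ty": -0.01, "tz": 0, "roll": 0}
    - {"claw": 0.3, "tx": 0, "ty": -0.01, "tz": 0, "roll": 0}
    - {"claw": 0.3, "tx": 0, "ty": -0.01, "tz": 0, "roll": 0}

```text
time: 10.13
position: [0.5527, -0.2998, 0.0774]
eef_rot: [[-0.067, 0.998, 0.0], [0.998, 0.067, 0.0], [-0.0, 0.0, -1.0]]
contact_force: [-0.4, -0.2, 0.4]
width: 0.578
grasp_force: 0.0
```

drive_tool:
  motion:
    - {"claw": 0.3, "tx": 0, "ty": -0.01, "tz": 0, "roll": 0}
    - {"claw": 0.3, "tx": 0, "ty": -0.01, "tz": -0.3, "roll": 0}
    - {"claw": 0.3, "tx": 0, "ty": -0.01, "tz": -0.6, "roll": 0}
    - {"claw": 0.3, "tx": 0, "ty": -0.01, "tz": -0.9, "roll": 0}
    - {"claw": 0.3, "tx": 0, "ty": -0.01, "tz": -1, "roll": 0}

```text
time: 10.55
position: [0.5534, -0.3008, 0.1819]
eef_rot: [[-0.067, 0.998, 0.005], [0.998, 0.067, -0.003], [-0.003, 0.005, -1.0]]
contact_force: [0.9, -0.6, 0.3]
width: 0.651
grasp_force: 0.0
```

drive_tool:
  motion:
    - {"claw": 1, "tx": 0.3, "ty": 0, "tz": -0.35, "roll": 0}
    - {"claw": 1, "tx": 0.6, "ty": 0, "tz": -0.35, "roll": 0}
    - {"claw": 1, "tx": 1, "ty": 0, "tz": -0.35, "roll": 0}
    - {"claw": 1, "tx": 1, "ty": 0, "tz": -0.35, "roll": 0}

```text
time: 10.88
position: [0.5439, -0.195, 0.2125]
eef_rot: [[-0.069, 0.998, -0.0], [0.998, 0.069, 0.002], [0.002, -0.0, -1.0]]
contact_force: [0.1, -0.6, -0.9]
width: 0.917
grasp_force: 0.0
```

```bash
python3 - <<'E'
from h import *
o=get_obs();print(o['position'],o['eef_rot'].round(3).tolist(),o['time'])
im=grab_frame('side');a=cv2.resize(im[150:370,190:390],None,fx=2.7,fy=2.7,interpolation=cv2.INTER_CUBIC);cv2.imwrite('pics/side3.png',a)
E
```

```text
[ 0.54392306 -0.19503195  0.2124665 ] [[-0.069, 0.998, -0.0], [0.998, 0.069, 0.002], [0.002, -0.0, -1.0]] 10.8833
```

View pics/side3.png

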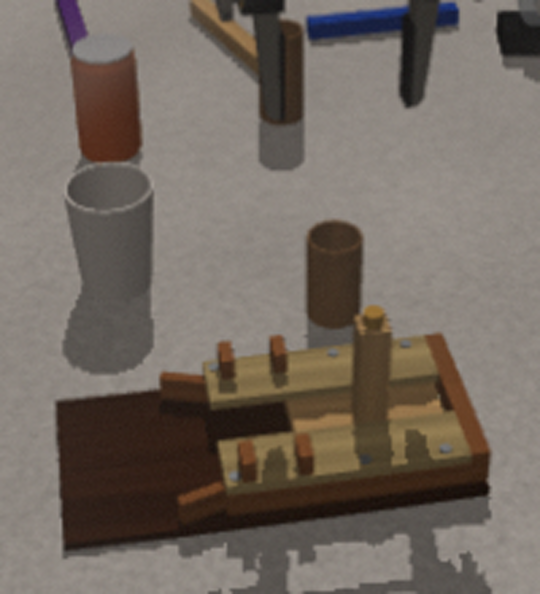

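The lamp stands upright at the end of the slot. Now I'll go to the batten.

drive_tool:
  motion:
    - {"claw": 1, "tx": 0.4, "ty": -0.025, "tz": 0, "roll": 0}
    - {"claw": 1, "tx": 0.8, "ty": -0.025, "tz": 0, "roll": 0}
    - {"claw": 1, "tx": 1, "ty": -0.025, "tz": 0, "roll": 0}

```text
time: 11.18
position: [0.5348, -0.0985, 0.2117]
eef_rot: [[-0.067, 0.998, -0.001], [0.998, 0.067, 0.001], [0.001, -0.001, -1.0]]
contact_force: [0.1, 0.7, 1.0]
width: 0.999
grasp_force: 0.0
```

drive_tool:
  motion:
    - {"claw": 1, "tx": 0.4, "ty": -0.025, "tz": 0, "roll": 0}
    - {"claw": 1, "tx": 0.8, "ty": -0.025, "tz": 0, "roll": 0}
    - {"claw": 1, "tx": 1, "ty": -0.025, "tz": 0, "roll": 0}

```text
time: 11.43
position: [0.5258, 0.0014, 0.2119]
eef_rot: [[-0.067, 0.998, -0.001], [0.998, 0.067, 0.001], [0.001, -0.001, -1.0]]
contact_force: [0.9, 0.2, -0.3]
width: 0.998
grasp_force: 0.0
```

drive_tool:
  motion:
    - {"claw": 1, "tx": 0.4, "ty": -0.025, "tz": 0, "roll": 0}
    - {"claw": 1, "tx": 0.8, "ty": -0.025, "tz": 0, "roll": 0}
    - {"claw": 1, "tx": 1, "ty": -0.025, "tz": 0, "roll": 0}

```text
time: 11.68
position: [0.5169, 0.1012, 0.212]
eef_rot: [[-0.068, 0.998, -0.0], [0.998, 0.068, 0.001], [0.001, -0.0, -1.0]]
contact_force: [1.2, -0.5, -1.0]
width: 0.997
grasp_force: 0.0
```

drive_tool:
  motion:
    - {"claw": 1, "tx": 0.4, "ty": -0.025, "tz": 0, "roll": 0}
    - {"claw": 1, "tx": 0.8, "ty": -0.025, "tz": 0, "roll": 0}
    - {"claw": 1, "tx": 1, "ty": -0.025, "tz": 0, "roll": 0}

```text
time: 11.93
position: [0.508, 0.2011, 0.2119]
eef_rot: [[-0.068, 0.998, -0.0], [0.998, 0.068, 0.001], [0.001, -0.0, -1.0]]
contact_force: [0.3, -0.2, 0.4]
width: 0.997
grasp_force: 0.0
```

drive_tool:
  motion:
    - {"claw": 1, "tx": 0.4, "ty": -0.025, "tz": 0, "roll": -0.035}
    - {"claw": 1, "tx": 0.8, "ty": -0.025, "tz": 0, "roll": -0.07}
    - {"claw": 1, "tx": 1, "ty": -0.025, "tz": 0, "roll": -0.107}
    - {"claw": 1, "tx": 1, "ty": -0.025, "tz": 0, "roll": -0.107}
    - {"claw": 1, "tx": 1, "ty": -0.025, "tz": 0, "roll": -0.107}

```text
time: 12.35
position: [0.4989, 0.2981, 0.2116]
eef_rot: [[-0.393, 0.92, -0.001], [0.92, 0.393, -0.001], [-0.001, -0.001, -1.0]]
contact_force: [0.0, -0.6, 1.3]
width: 0.999
grasp_force: 0.0
```

```bash
python3 - <<'E'
from h import *
o=get_obs();print(o['position'],o['eef_rot'].round(3).tolist(),o['time'])
im=grab_frame('wrist');cv2.imwrite('pics/w2.png',im)
for c in blobs(im,(8,90,90),(30,255,255),(0,0,560,420),300)[0]:
    q=np.array([onz('wrist',p[0],.02)[:2] for p in c.astype(float)],np.float32)*1000
    print(cv2.contourArea(c),cv2.boundingRect(c),cv2.minAreaRect(q))
im=cv2.imread('pics/top0.png')
c=blobs(im,(8,90,90),(30,255,255),(130,200,215,250))[0][0]
q=np.array([onz('top',p[0],.02)[:2] for p in c.astype(float)],np.float32)*1000
print(cv2.boxPoints(cv2.minAreaRect(q)))
E
```

```text
[0.49887799 0.29806884 0.21155364] [[-0.393, 0.92, -0.001], [0.92, 0.393, -0.001], [-0.001, -0.001, -1.0]] 12.35
488.5 (89, 255, 47, 39) ((352.0531921386719, 118.31808471679688), (77.41681671142578, 17.151369094848633), 59.364158630371094)
2633.5 (274, 93, 19, 155) ((499.2314147949219, 307.2420959472656), (19.245464324951172, 168.7732696533203), 22.86371421813965)
[[453.2846  379.93057]
 [519.8489  225.1927 ]
 [539.77673 233.76517]
 [473.21246 388.50305]]
```

drive_tool:
  motion:
    - {"claw": 1, "tx": 0.085, "ty": 0.03, "tz": 0.4, "roll": 0}
    - {"claw": 1, "tx": 0.085, "ty": 0.03, "tz": 0.8, "roll": 0}
    - {"claw": 1, "tx": 0.085, "ty": 0.03, "tz": 1, "roll": 0}

```text
time: 12.65
position: [0.4969, 0.3043, 0.1088]
eef_rot: [[-0.389, 0.921, -0.003], [0.921, 0.389, -0.002], [-0.001, -0.004, -1.0]]
contact_force: [-0.7, -1.3, 0.4]
width: 1.001
grasp_force: 0.0
```

drive_tool:
  motion:
    - {"claw": 1, "tx": 0, "ty": 0, "tz": 0.35, "roll": 0}
    - {"claw": 1, "tx": 0, "ty": 0, "tz": 0.6, "roll": 0}
    - {"claw": 1, "tx": 0, "ty": 0, "tz": 0.75, "roll": 0}
    - {"claw": 1, "tx": 0, "ty": 0, "tz": 0.75, "roll": 0}
    - {"claw": 1, "tx": 0, "ty": 0, "tz": 0.75, "roll": 0}

```text
time: 13.07
position: [0.4981, 0.3052, 0.037]
eef_rot: [[-0.39, 0.921, -0.002], [0.921, 0.39, -0.001], [-0.001, -0.002, -1.0]]
contact_force: [-0.3, 0.1, 1.2]
width: 1.0
grasp_force: 0.0
```

Now 14 mm further down, then close (about 12 rows).

drive_tool:
  motion:
    - {"claw": 1, "tx": 0.015, "ty": 0, "tz": 0.07, "roll": 0}
    - {"claw": 1, "tx": 0.015, "ty": 0, "tz": 0.14, "roll": 0}
    - {"claw": 0.5, "tx": 0.015, "ty": 0, "tz": 0.14, "roll": 0}
    - {"claw": -1, "tx": 0.015, "ty": 0, "tz": 0.14, "roll": 0}
    - {"claw": -1, "tx": 0.015, "ty": 0, "tz": 0.14, "roll": 0}

```text
time: 13.48
position: [0.4978, 0.3084, 0.0239]
eef_rot: [[-0.392, 0.92, 0.001], [0.92, 0.392, 0.0], [0.0, 0.001, -1.0]]
contact_force: [-0.3, -0.6, 0.4]
width: 0.806
grasp_force: 0.0
```

drive_tool:
  motion:
    - {"claw": -1, "tx": 0, "ty": 0, "tz": 0, "roll": 0}
    - {"claw": -1, "tx": 0, "ty": 0, "tz": 0, "roll": 0}
    - {"claw": -1, "tx": 0, "ty": 0, "tz": 0, "roll": 0}
    - {"claw": -1, "tx": 0, "ty": 0, "tz": 0, "roll": 0}
    - {"claw": -1, "tx": 0, "ty": 0, "tz": 0, "roll": 0}

```text
time: 13.9
position: [0.4976, 0.3083, 0.0236]
eef_rot: [[-0.392, 0.92, 0.0], [0.92, 0.392, 0.0], [0.0, 0.0, -1.0]]
contact_force: [0.9, 0.3, -0.4]
width: 0.441
grasp_force: 0.0
```

drive_tool:
  motion:
    - {"claw": -1, "tx": 0, "ty": 0, "tz": 0, "roll": 0}
    - {"claw": -1, "tx": 0, "ty": 0, "tz": 0, "roll": 0}
    - {"claw": -1, "tx": 0, "ty": 0, "tz": 0, "roll": 0}
    - {"claw": -1, "tx": 0, "ty": 0, "tz": 0, "roll": 0}
    - {"claw": -1, "tx": 0, "ty": 0, "tz": 0, "roll": 0}

```text
time: 14.32
position: [0.4976, 0.3083, 0.0235]
eef_rot: [[-0.392, 0.92, -0.0], [0.92, 0.392, 0.0], [0.0, -0.0, -1.0]]
contact_force: [0.1, -0.6, 0.1]
width: 0.08
grasp_force: 0.0
```

The fingers closed past 20 mm with no grip force. I need to look.

```bash
python3 - <<'E'
from h import *
a=grab_frame('side');w=grab_frame('wrist');print(get_obs()['width'])
a=cv2.resize(a[100:220,150:330],(540,360),interpolation=cv2.INTER_CUBIC)
cv2.imwrite('pics/s4.png',np.hstack([a[:300,:400],cv2.resize(w,(400,300))]))
E
```

```text
0.0071469037525270845
```

View pics/s4.png

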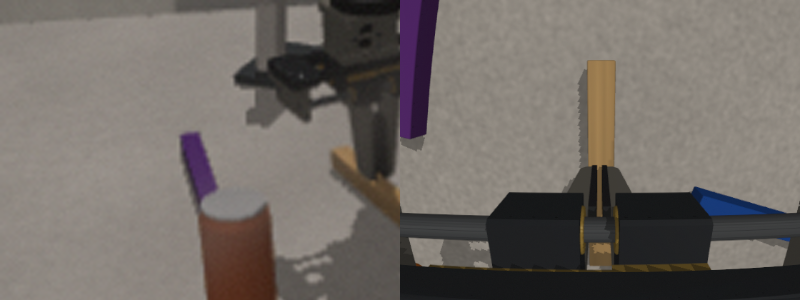

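```bash
python3 - <<'E'
from h import *
m=camera_model('wrist');Ti=np.linalg.inv(m['hand_eye'])
def pr(p):
    c=Ti@np.r_[p,1];s=np.array([c[0],-c[1]])/-c[2];s*=1+m['k1']*(s@s);return (s*m['fx']+[m['cx'],m['cy']]).round(1)
for z in(-.02,-.01,0,.01,.019): print(z,pr([.01,.046,z]),pr([.01,-.046,z]),pr([.01,0,z]))
o=get_obs();print(o['position'],o['eef_rot'].round(4).tolist(),o['contact_force'],o['q'].round(3))
w=grab_frame('wrist')
c=max(blobs(w,(8,90,90),(30,255,255),(200,50,400,225),300)[0],key=cv2.contourArea);print(cv2.boundingRect(c))
for z in(0,.01,.02):
    q=np.array([onz('wrist',p[0],z)[:2] for p in c.astype(float)],np.float32)*1000;print(z,cv2.minAreaRect(q))
E
```

```text
-0.02 [374.7 241.6] [182.6 241.5] [278.7 241.8]
-0.01 [369.4 234.7] [188.  234.6] [278.7 234.8]
0 [364.5 228.6] [192.8 228.5] [278.7 228.6]
0.01 [360.2 223. ] [197.1 222.9] [278.7 223.1]
0.019 [356.7 218.5] [200.7 218.4] [278.7 218.5]
[0.49754977 0.30827521 0.02347793] [[-0.3924, 0.9198, -0.0001], [0.9198, 0.3924, 0.0], [0.0, -0.0001, -1.0]] [-0.06813461  0.09239485 -0.5429111 ] [0.552 0.531 1.852 0.    0.759 0.149]
(262, 84, 40, 141)
0 ((481.02899169921875, 350.73956298828125), (21.787504196166992, 80.69620513916016), 23.02521324157715)
0.01 ((480.5423278808594, 351.695556640625), (20.671772003173828, 76.56371307373047), 23.025205612182617)
0.02 ((480.0556945800781, 352.6515197753906), (19.5560359954834, 72.43120574951172), 23.025226593017578)
```

The fingers closed just above the bar. From the first wrist frame and the side view, the visible tips sit only about 0–5 mm ahead of the TCP, not the stated 19 mm. I'll touch the closed tips gently to the bar top (z = 20 mm) to measure this.

drive_tool:
  motion:
    - {"claw": -1, "tx": 0, "ty": 0, "tz": 0.01, "roll": 0}
    - {"claw": -1, "tx": 0, "ty": 0, "tz": 0.02, "roll": 0}
    - {"claw": -1, "tx": 0, "ty": 0, "tz": 0.02, "roll": 0}

```text
time: 14.72
position: [0.4974, 0.3082, 0.0212]
eef_rot: [[-0.392, 0.92, -0.0], [0.92, 0.392, -0.0], [-0.0, -0.0, -1.0]]
contact_force: [-0.2, -0.6, 0.2]
width: 0.006
grasp_force: 0.0
```

drive_tool:
  motion:
    - {"claw": -1, "tx": 0, "ty": 0, "tz": 0.01, "roll": 0}
    - {"claw": -1, "tx": 0, "ty": 0, "tz": 0.02, "roll": 0}
    - {"claw": -1, "tx": 0, "ty": 0, "tz": 0.02, "roll": 0}

```text
time: 14.97
position: [0.4975, 0.3082, 0.0193]
eef_rot: [[-0.393, 0.92, -0.0], [0.92, 0.393, -0.0], [-0.0, -0.0, -1.0]]
contact_force: [-0.4, -0.5, 1.3]
width: 0.004
grasp_force: 0.0
```

drive_tool:
  motion:
    - {"claw": -1, "tx": 0, "ty": 0, "tz": 0.01, "roll": 0}
    - {"claw": -1, "tx": 0, "ty": 0, "tz": 0.02, "roll": 0}
    - {"claw": -1, "tx": 0, "ty": 0, "tz": 0.02, "roll": 0}

```text
time: 15.22
position: [0.4977, 0.3083, 0.0183]
eef_rot: [[-0.392, 0.92, 0.0], [0.92, 0.392, 0.0], [0.0, 0.0, -1.0]]
contact_force: [-1.9, -1.0, 10.9]
width: 0.003
grasp_force: 5.3
```

Contact is at TCP z ≈ 0.019, so the tips are about at the TCP and the stated 19 mm is wrong for this tool. I'll open, go to TCP z ≈ 0.012 for about 7–8 mm of overlap, and grip again.

drive_tool:
  motion:
    - {"claw": 0.2, "tx": 0, "ty": 0, "tz": -0.1, "roll": 0}
    - {"claw": 0.2, "tx": 0, "ty": 0, "tz": -0.1, "roll": 0}
    - {"claw": 0.2, "tx": 0, "ty": 0, "tz": -0.1, "roll": 0}
    - {"claw": 0.2, "tx": 0, "ty": 0, "tz": -0.1, "roll": 0}
    - {"claw": 0.2, "tx": 0, "ty": 0, "tz": -0.1, "roll": 0}

```text
time: 15.63
position: [0.4975, 0.3082, 0.0273]
eef_rot: [[-0.392, 0.92, -0.0], [0.92, 0.392, -0.0], [-0.0, -0.0, -1.0]]
contact_force: [-0.4, 1.3, 0.1]
width: 0.346
grasp_force: 0.0
```

drive_tool:
  motion:
    - {"claw": 0.2, "tx": 0, "ty": 0, "tz": 0, "roll": 0}
    - {"claw": 0.2, "tx": 0, "ty": 0, "tz": 0, "roll": 0}
    - {"claw": 0.2, "tx": 0, "ty": 0, "tz": 0, "roll": 0}

```text
time: 15.88
position: [0.4975, 0.3082, 0.0273]
eef_rot: [[-0.392, 0.92, -0.0], [0.92, 0.392, -0.0], [-0.0, -0.0, -1.0]]
contact_force: [-0.3, 0.1, 0.1]
width: 0.564
grasp_force: 0.0
```

drive_tool:
  motion:
    - {"claw": 0.2, "tx": 0, "ty": 0, "tz": 0.07, "roll": 0}
    - {"claw": 0.2, "tx": 0, "ty": 0, "tz": 0.13, "roll": 0}
    - {"claw": 0.2, "tx": 0, "ty": 0, "tz": 0.155, "roll": 0}
    - {"claw": 0.2, "tx": 0, "ty": 0, "tz": 0.155, "roll": 0}

```text
time: 16.22
position: [0.4969, 0.3078, 0.0108]
eef_rot: [[-0.392, 0.92, -0.002], [0.92, 0.392, -0.001], [-0.0, -0.002, -1.0]]
contact_force: [0.6, 0.1, 0.2]
width: 0.596
grasp_force: 0.0
```

drive_tool:
  motion:
    - {"claw": -1, "tx": 0, "ty": 0, "tz": 0, "roll": 0}
    - {"claw": -1, "tx": 0, "ty": 0, "tz": 0, "roll": 0}
    - {"claw": -1, "tx": 0, "ty": 0, "tz": 0, "roll": 0}
    - {"claw": -1, "tx": 0, "ty": 0, "tz": 0, "roll": 0}
    - {"claw": -1, "tx": 0, "ty": 0, "tz": 0, "roll": 0}

```text
time: 16.63
position: [0.4977, 0.3083, 0.0122]
eef_rot: [[-0.392, 0.92, 0.0], [0.92, 0.392, 0.0], [0.0, 0.0, -1.0]]
contact_force: [-0.3, -0.1, 0.1]
width: 0.26
grasp_force: 0.0
```

drive_tool:
  motion:
    - {"claw": -1, "tx": 0, "ty": 0, "tz": 0, "roll": 0}
    - {"claw": -1, "tx": 0, "ty": 0, "tz": 0, "roll": 0}
    - {"claw": -1, "tx": 0, "ty": 0, "tz": 0, "roll": 0}
    - {"claw": -1, "tx": 0, "ty": 0, "tz": 0, "roll": 0}

```text
time: 16.97
position: [0.4977, 0.3084, 0.0122]
eef_rot: [[-0.392, 0.92, 0.0], [0.92, 0.392, 0.0], [0.0, 0.0, -1.0]]
contact_force: [0.5, -0.1, 1.7]
width: 0.211
grasp_force: 30.0
```

Gripped at 20 mm with 30 N. Lifting, turning and carrying to the jig.

drive_tool:
  motion:
    - {"claw": -1, "tx": 0, "ty": 0, "tz": -0.1, "roll": 0}
    - {"claw": -1, "tx": 0, "ty": 0, "tz": -0.3, "roll": 0}
    - {"claw": -1, "tx": 0, "ty": 0, "tz": -0.6, "roll": 0}
    - {"claw": -1, "tx": 0, "ty": 0, "tz": -0.9, "roll": 0}
    - {"claw": -1, "tx": 0, "ty": 0, "tz": -1, "roll": 0}

```text
time: 17.38
position: [0.4992, 0.3093, 0.1164]
eef_rot: [[-0.392, 0.92, 0.004], [0.92, 0.392, 0.003], [0.001, 0.005, -1.0]]
contact_force: [0.7, 1.6, -1.1]
width: 0.21
grasp_force: 30.0
```

drive_tool:
  motion:
    - {"claw": -1, "tx": 0, "ty": 0, "tz": -0.3, "roll": 0.025}
    - {"claw": -1, "tx": 0, "ty": 0, "tz": -0.6, "roll": 0.055}
    - {"claw": -1, "tx": 0, "ty": 0, "tz": -0.9, "roll": 0.085}
    - {"claw": -1, "tx": 0, "ty": 0, "tz": -1, "roll": 0.107}
    - {"claw": -1, "tx": 0, "ty": 0, "tz": -1, "roll": 0.107}

```text
time: 17.8
position: [0.4989, 0.3091, 0.2152]
eef_rot: [[-0.064, 0.998, 0.004], [0.998, 0.064, 0.003], [0.002, 0.005, -1.0]]
contact_force: [0.3, 0.3, -1.0]
width: 0.212
grasp_force: 30.0
```

drive_tool:
  motion:
    - {"claw": -1, "tx": -0.2, "ty": -0.02, "tz": 0, "roll": 0}
    - {"claw": -1, "tx": -0.5, "ty": -0.05, "tz": 0, "roll": 0}
    - {"claw": -1, "tx": -0.8, "ty": -0.08, "tz": 0, "roll": 0}
    - {"claw": -1, "tx": -1, "ty": -0.105, "tz": 0, "roll": 0}

```text
time: 18.13
position: [0.4923, 0.2054, 0.2102]
eef_rot: [[-0.07, 0.998, -0.003], [0.998, 0.07, -0.002], [-0.002, -0.003, -1.0]]
contact_force: [-0.0, 0.4, -1.4]
width: 0.208
grasp_force: 30.0
```

drive_tool:
  motion:
    - {"claw": -1, "tx": -0.33, "ty": -0.035, "tz": 0, "roll": 0}
    - {"claw": -1, "tx": -0.67, "ty": -0.07, "tz": 0, "roll": 0}
    - {"claw": -1, "tx": -1, "ty": -0.105, "tz": 0, "roll": 0}

```text
time: 18.38
position: [0.4887, 0.1057, 0.2104]
eef_rot: [[-0.071, 0.998, -0.002], [0.998, 0.071, -0.001], [-0.0, -0.002, -1.0]]
contact_force: [1.1, -0.4, -0.9]
width: 0.213
grasp_force: 30.0
```

drive_tool:
  motion:
    - {"claw": -1, "tx": -0.33, "ty": -0.035, "tz": 0, "roll": 0}
    - {"claw": -1, "tx": -0.67, "ty": -0.07, "tz": 0, "roll": 0}
    - {"claw": -1, "tx": -1, "ty": -0.105, "tz": 0, "roll": 0}

```text
time: 18.63
position: [0.4849, 0.0052, 0.2106]
eef_rot: [[-0.07, 0.998, -0.002], [0.998, 0.07, -0.0], [0.0, -0.002, -1.0]]
contact_force: [1.0, -0.8, -1.2]
width: 0.208
grasp_force: 30.0
```

drive_tool:
  motion:
    - {"claw": -1, "tx": -0.33, "ty": -0.035, "tz": 0, "roll": 0}
    - {"claw": -1, "tx": -0.67, "ty": -0.07, "tz": 0, "roll": 0}
    - {"claw": -1, "tx": -1, "ty": -0.105, "tz": 0, "roll": 0}

```text
time: 18.88
position: [0.4811, -0.0951, 0.2106]
eef_rot: [[-0.07, 0.998, -0.002], [0.998, 0.07, 0.0], [0.001, -0.002, -1.0]]
contact_force: [0.1, 0.3, -1.2]
width: 0.213
grasp_force: 30.0
```

drive_tool:
  motion:
    - {"claw": -1, "tx": -0.33, "ty": -0.035, "tz": 0, "roll": 0}
    - {"claw": -1, "tx": -0.67, "ty": -0.07, "tz": 0, "roll": 0}
    - {"claw": -1, "tx": -1, "ty": -0.105, "tz": 0, "roll": 0}
    - {"claw": -1, "tx": -1, "ty": -0.105, "tz": 0, "roll": 0}

```text
time: 19.22
position: [0.4777, -0.1986, 0.2106]
eef_rot: [[-0.067, 0.998, -0.002], [0.998, 0.067, -0.001], [-0.001, -0.002, -1.0]]
contact_force: [0.8, 0.5, -1.5]
width: 0.212
grasp_force: 30.0
```

drive_tool:
  motion:
    - {"claw": -1, "tx": -0.33, "ty": -0.035, "tz": 0, "roll": 0}
    - {"claw": -1, "tx": -0.67, "ty": -0.07, "tz": 0, "roll": 0}
    - {"claw": -1, "tx": -1, "ty": -0.105, "tz": 0, "roll": 0}
    - {"claw": -1, "tx": -1, "ty": -0.105, "tz": 0, "roll": 0}
    - {"claw": -1, "tx": -1, "ty": -0.105, "tz": 0, "roll": 0}

```text
time: 19.63
position: [0.474, -0.295, 0.2104]
eef_rot: [[-0.066, 0.998, -0.002], [0.998, 0.066, 0.001], [0.002, -0.002, -1.0]]
contact_force: [0.8, 0.1, -0.4]
width: 0.211
grasp_force: 30.0
```

drive_tool:
  motion:
    - {"claw": -1, "tx": -0.09, "ty": 0.018, "tz": 0.3, "roll": 0}
    - {"claw": -1, "tx": -0.09, "ty": 0.018, "tz": 0.6, "roll": 0}
    - {"claw": -1, "tx": -0.09, "ty": 0.018, "tz": 0.9, "roll": 0}
    - {"claw": -1, "tx": -0.09, "ty": 0.018, "tz": 0.9, "roll": 0}

```text
time: 19.97
position: [0.4737, -0.2996, 0.1163]
eef_rot: [[-0.069, 0.998, -0.008], [0.998, 0.069, 0.006], [0.006, -0.008, -1.0]]
contact_force: [-2.0, 0.7, -1.3]
width: 0.21
grasp_force: 30.0
```

drive_tool:
  motion:
    - {"claw": -1, "tx": 0, "ty": 0, "tz": 0.2, "roll": 0}
    - {"claw": -1, "tx": 0, "ty": 0, "tz": 0.4, "roll": 0}
    - {"claw": -1, "tx": 0, "ty": 0, "tz": 0.4, "roll": 0}
    - {"claw": -1, "tx": 0, "ty": 0, "tz": 0.4, "roll": 0}
    - {"claw": -1, "tx": 0, "ty": 0, "tz": 0.4, "roll": 0}

```text
time: 20.38
position: [0.4781, -0.3032, 0.0835]
eef_rot: [[-0.068, 0.998, 0.001], [0.998, 0.068, -0.0], [-0.001, 0.001, -1.0]]
contact_force: [-0.4, -0.2, -1.0]
width: 0.207
grasp_force: 30.0
```

```bash
python3 - <<'E'
from h import *
o=get_obs();print(o['position'],o['eef_rot'].round(3).tolist(),o['contact_force'])
im=grab_frame('side');cv2.imwrite('pics/side5.png',cv2.resize(im[220:360,190:390],None,fx=4,fy=4,interpolation=cv2.INTER_CUBIC))
E
```

```text
[ 0.47807022 -0.30322957  0.08346033] [[-0.068, 0.998, 0.001], [0.998, 0.068, -0.0], [-0.001, 0.001, -1.0]] [-0.43924927 -0.1660567  -0.99181761]
```

View pics/side5.png

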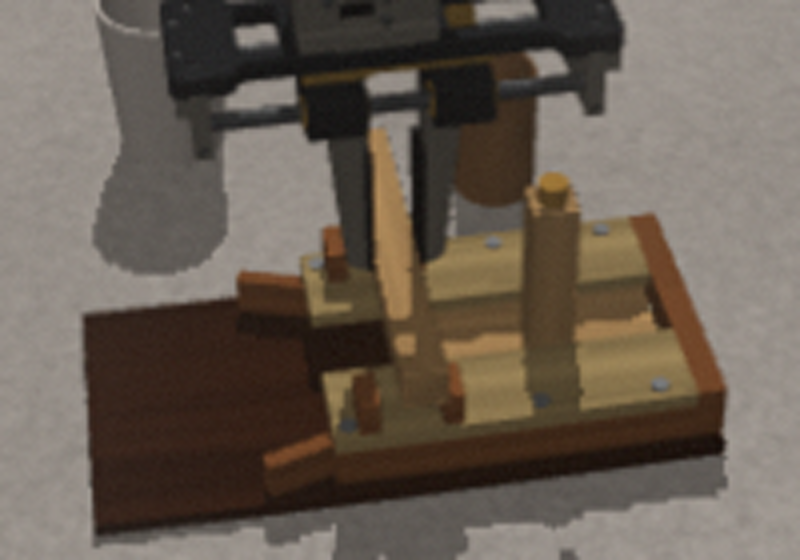

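The batten sits over the notches, with the cheeks at about (368,400) and (455,390), and the lamp is behind it. I'll nudge 2 mm towards the robot and lower in steps.

drive_tool:
  motion:
    - {"claw": -1, "tx": -0.01, "ty": -0.02, "tz": 0.05, "roll": 0}
    - {"claw": -1, "tx": -0.01, "ty": -0.02, "tz": 0.1, "roll": 0}
    - {"claw": -1, "tx": -0.01, "ty": -0.02, "tz": 0.15, "roll": 0}
    - {"claw": -1, "tx": -0.01, "ty": -0.02, "tz": 0.2, "roll": 0}
    - {"claw": -1, "tx": -0.01, "ty": -0.02, "tz": 0.2, "roll": 0}

```text
time: 20.85
position: [0.4747, -0.3042, 0.0608]
eef_rot: [[-0.067, 0.998, -0.001], [0.998, 0.067, 0.001], [0.001, -0.001, -1.0]]
contact_force: [-0.2, -0.2, -1.3]
width: 0.209
grasp_force: 30.0
```

drive_tool:
  motion:
    - {"claw": -1, "tx": 0, "ty": 0, "tz": 0.03, "roll": 0}
    - {"claw": -1, "tx": 0, "ty": 0, "tz": 0.06, "roll": 0}
    - {"claw": -1, "tx": 0, "ty": 0, "tz": 0.09, "roll": 0}
    - {"claw": -1, "tx": 0, "ty": 0, "tz": 0.09, "roll": 0}

```text
time: 21.18
position: [0.4752, -0.3044, 0.0523]
eef_rot: [[-0.067, 0.998, -0.001], [0.998, 0.067, 0.0], [0.001, -0.001, -1.0]]
contact_force: [-0.1, -0.9, -1.1]
width: 0.209
grasp_force: 30.0
```

No contact, and the underside is about 4 mm above the lips inside the notches. I'll lower 2 mm more, release, and rise straight up.

drive_tool:
  motion:
    - {"claw": -1, "tx": 0, "ty": 0.005, "tz": 0.02, "roll": 0}
    - {"claw": -1, "tx": 0, "ty": 0.005, "tz": 0.02, "roll": 0}
    - {"claw": -1, "tx": 0, "ty": 0.005, "tz": 0.02, "roll": 0}

```text
time: 21.43
position: [0.476, -0.3046, 0.051]
eef_rot: [[-0.067, 0.998, -0.0], [0.998, 0.067, 0.0], [0.0, -0.0, -1.0]]
contact_force: [0.4, -0.0, -0.7]
width: 0.213
grasp_force: 30.0
```

drive_tool:
  motion:
    - {"claw": -0.1, "tx": 0, "ty": 0, "tz": 0, "roll": 0}
    - {"claw": -0.1, "tx": 0, "ty": 0, "tz": 0, "roll": 0}
    - {"claw": -0.1, "tx": 0, "ty": 0, "tz": 0, "roll": 0}
    - {"claw": -0.1, "tx": 0, "ty": 0, "tz": 0, "roll": 0}
    - {"claw": -0.1, "tx": 0, "ty": 0, "tz": 0, "roll": 0}

```text
time: 21.85
position: [0.476, -0.3046, 0.0511]
eef_rot: [[-0.067, 0.998, 0.0], [0.998, 0.067, -0.0], [-0.0, 0.0, -1.0]]
contact_force: [0.3, -0.5, -1.5]
width: 0.455
grasp_force: 0.0
```

drive_tool:
  motion:
    - {"claw": -0.1, "tx": 0, "ty": 0, "tz": -0.2, "roll": 0}
    - {"claw": -0.1, "tx": 0, "ty": 0, "tz": -0.5, "roll": 0}
    - {"claw": -0.1, "tx": 0, "ty": 0, "tz": -0.8, "roll": 0}
    - {"claw": -0.1, "tx": 0, "ty": 0, "tz": -1, "roll": 0}
    - {"claw": -0.1, "tx": 0, "ty": 0, "tz": -1, "roll": 0}

```text
time: 22.27
position: [0.4783, -0.306, 0.1554]
eef_rot: [[-0.067, 0.998, 0.006], [0.998, 0.067, -0.004], [-0.004, 0.006, -1.0]]
contact_force: [1.0, -0.9, -0.5]
width: 0.449
grasp_force: 0.0
```

drive_tool:
  motion:
    - {"claw": -0.1, "tx": 0.4, "ty": -0.4, "tz": -0.3, "roll": 0}
    - {"claw": -0.1, "tx": 0.8, "ty": -0.8, "tz": -0.6, "roll": 0}
    - {"claw": -0.1, "tx": 1, "ty": -1, "tz": -0.8, "roll": 0}
    - {"claw": -0.1, "tx": 1, "ty": -1, "tz": -0.8, "roll": 0}
    - {"claw": -0.1, "tx": 1, "ty": -1, "tz": -0.8, "roll": 0}

```text
time: 22.68
position: [0.3664, -0.2089, 0.233]
eef_rot: [[-0.067, 0.998, 0.001], [0.998, 0.067, -0.0], [-0.0, 0.001, -1.0]]
contact_force: [0.5, -0.2, -0.3]
width: 0.45
grasp_force: 0.0
```

```bash
python3 - <<'E'
from h import *
im=grab_frame('side');t=grab_frame('top');cv2.imwrite('pics/t6.png',t)
a=cv2.resize(im[230:370,190:390],(760,532),interpolation=cv2.INTER_CUBIC);cv2.imwrite('pics/side6.png',a);print(get_obs()['position'])
E
```

```text
[ 0.36940316 -0.21129977  0.2314789 ]
```

View pics/side6.png

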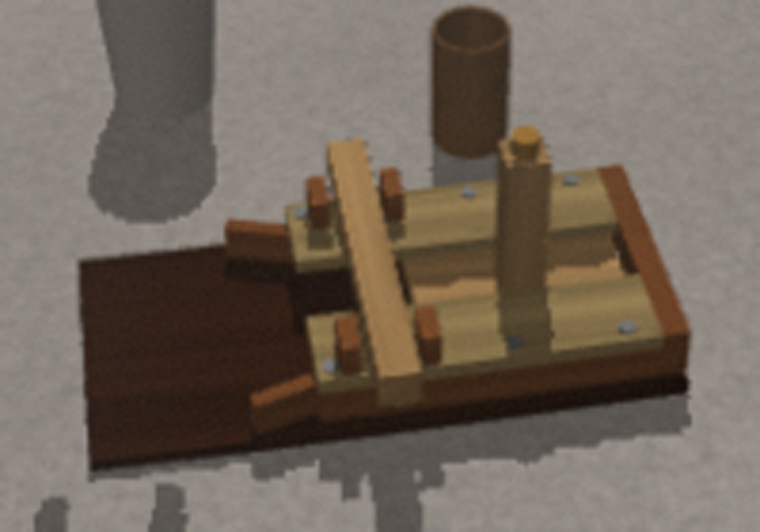

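The batten lies in both notches and overhangs both sides, and the lamp is locked behind it. One numeric check of centring, then hand in.

```bash
python3 - <<'E'
from h import *
f=lambda x,y,z:onz('side',(190+x/3.8,230+y/3.8),z)[:2]*1000
A,B=f(349,142,.056),f(401,375,.056);a=np.radians(3.9);R=np.array([[np.cos(a),np.sin(a)],[-np.sin(a),np.cos(a)]]);J=np.array([476,-305])
print(R@(A-J),R@(B-J),np.linalg.norm(A-B),R@((A+B)/2-J))
if abs((R@((A+B)/2-J))[1])<14 and abs((R@((A+B)/2-J))[0])<8: print(hand_in())
E
```

```text
[ 3.29751358 81.55739316] [  1.1056989  -85.75038019] 167.32212966164317 [ 2.20160624 -2.09649351]
the job is handed in; nothing more can be done
None
```

The job is handed in, result not reported back: the lamp stand is home against the end stop, the batten lies in both notches about 2 mm off centre, both are released, and I saw no contact with the tubes, can or cup.

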